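# Face the flow readout and reset the bench valve to two turns open

## Robot

A 6-joint arm with a two-finger parallel gripper is mounted at the origin on the work surface; the furniture and walls round the work are solid. World frame = base frame: x ahead of the robot, y to its left, z up, the work surface at z = 0. Lengths are in m, angles in rad, forces in N, time in s.
With the tool pointing down it reaches from about 0.25 to 0.725 m from the base axis. Payload 4 kg.
Tool frame: the origin (TCP) lies at the very end of the fingers, on their centre line; the grasp point (between the pads) lies 19 mm behind it; z points along the fingers, y is the line along which they close (so a half turn about z gives the same grasp; the last joint's range is limited). The gripper opens to 85 mm and grips with 20 to 120 N. Pads are 22 mm wide; open, the fingers measure 114 mm over their backs; the gripper's body (76 mm by 85 mm) begins 54 mm behind the grasp point. The pads swing forward as they close: fully open they stand 13 mm farther back than shut.
Start: joints at [-1.188, 0.241, 0.005, 1.335, 0, 1.571], TCP at [0.187, -0.464, 0.231] pointing down, gripper open.
Joint ranges: [-2.72, 2.72], [-1.05, 1.87], [-1.09, 1.28], [-1.99, 2.15], [-1.42, 1.44], [-3.14, 3.14]. Speed limits (rad/s): [2.79, 2.79, 3.14, 3.14, 3.14, 3.14].

## Interface

Orientations are given as a unit quaternion [x, y, z, w].
In Python, from workcell import bot gives the robot as it stands.
- The arm moves only by the tool carry_out, never from a script. Its argument "increments" is one flat list of numbers, 5 for each row, row after row: the finger opening in cm, from 0 to 8.54, then the shift along the tool's x, y, z in cm, then the turn about the tool's z in rad. A call has exactly 5 rows; each row shifts and turns the commanded pose from where the row before left it, along the tool's axes as they then stand; what a row does not reach is not made up. A row lasts 1/8 s, in which the tool goes at most 62.5 mm and 10.7 degrees, less where a joint would pass 70% of its speed; a pose out of reach is approached as far as the arm can. A call with a gripper value outside its range is refused whole. The fingers move at their own pace and stop on an object; the grip force is fixed at half the most. Time passes only in rows, so rows that do not move let the fingers close, or fill a call up. It gives the time, the measured TCP pose, the force, the opening and the grip force at its end, in the units of the state.
- bot.get_obs(): the state, without advancing time (a new reading comes with each control period).
- bot.camera(name): name is "side" or "top" or "wrist"; returns a dict with "pixels" (420x560x3 uint8, blue, green, red), "range_z" (420x560 float32, m along the optical axis (not along the pixel's ray), 0 where there is no reading), "mtx" (3x3 intrinsics, pixels), "D" ([k1, k2, p1, p2, k3] as OpenCV has them; the pictures are not rectified), "eye" and "attitude" of the camera in the world. Camera axes: x right, y down, z forward; pixel columns grow to the right and rows downward; lengths in m; the calibration is good to about 2 mm. A picture is of the moment at which its call begins.
- bot.job_done(): hands the job in; it is judged then, once.
Trained networks look in a picture, given as the dict that the camera call returned (one of the last four; its "shot" number tells which), for a name from the list of things; names that differ only in an ending like _2 or _b are one class to them, and where a whole thing is asked for, a point or a joint stands for the part that bears it (a point fixed in the world has none). Each returns a list of dicts, best first, with "p" (0 to 1); they miss things now and then, are a little off and sometimes report something else, mostly with a low value. They report only what shows in the picture. A call takes as long as a camera call.
- bot.find_in(picture, name): "xyz" ([x, y, z] in m, in the coordinates of the camera as it stood for that picture, good to about 4 mm: the middle of the surface that is visible of it).
- bot.regions_of(picture, name): "mask" (420x560 bool, what is visible of it).
- bot.place_of(picture, name): "xyz" ([x, y, z] in m, in the coordinates of the camera as it stood for that picture, good to about 4 mm: a listed point, or the origin of a listed thing).
The state is a dict: "clock": time; "joint_pos": joint angles; "joint_vel": joint speeds; "tau": joint torques, N m; "eef_pos": TCP position; "tool_rot": TCP orientation; "ft_force": force on the tool from outside, world axes, zero at the start; "ft_torque": the same for the moment, N m; "grip_width": finger opening in m; "grasp_force": force on a finger pad.
Only numpy, scipy, OpenCV 4.12 (cv2) and the standard library are available. Lean on these libraries where they do the work, as an engineer would, in place of code of your own. Each camera call takes 0.05 s, during which the arm holds its last target. There are 200 camera calls.

## Task

Take the flow readout by its ball knob, swivel it so that its screen faces straight out over the front edge of its base and set it leaning back 30 degrees from upright. Then turn the bench valve's hand wheel by its crank grip clockwise (seen from above) until it is shut against its stop, and back it off exactly two full turns. Finish still holding the crank grip in the gripper, the wheel at rest; leave the timer, the amber bottle and the conical flask where they stand.

Things in the scene. Friction and masses are not known exactly. Their poses are not given: they have to be found in the camera images.
- readout_base: Flow readout's fixed base: grey slab 110 (x) x 120 (y) x 14 mm, origin at the centre of its underside; its front edge is the -x side, towards the robot. A post on its centre carries the swivelling yoke and the white tilting head (screen slab 110 wide x 66 high x 18 mm thick, its lower edge 10 mm above the tilt axis).
- tilt_pivot (a point): Point where the upright swivel axis and the level tilt axis cross, 90 mm above the underside of the readout's base, at its centre.
- ball_knob (a point): Centre of the black ball knob, 22 mm diameter, on an 8 mm stem on top of the readout's head: 115 mm from point tilt_pivot, straight above it when the head is upright; 39 mm beyond the top edge of the head. Its frame turns with the head: x points out of the back of the screen, y along the tilt axis.
- swivel (a joint): Swivel angle of the readout's yoke, rad, range -1.2 to 1.2: 0 when the screen faces straight out over the front edge (-x) of the base, positive counter-clockwise seen from above. Stiff by friction (0.2 N m), stays where it is left. The ball knob lies from tilt_pivot in the direction cos(swivel), sin(swivel) in the base's x, y, at 115 mm x sin(tilt).
- tilt (a joint): Lean of the readout's head, rad, range -0.2 to 1.35: 0 upright, positive leaning back (knob away from the screen's side); 30 degrees is 0.524. Starts leaning far back. Stiff by friction (0.28 N m), stays where it is left.
- valve_base: Fixed bench valve: steel plate 100 (x) x 170 (y) x 6 mm with a brass valve body and a pipe along y, origin at the centre of its underside. The pipe and clips are lower than the wheel.
- wheel_axis (a point): Point on the upright axis of the valve's hand wheel, 110 mm above the underside of the plate, at the height of the middle of the crank grip.
- valve_wheel (a joint): Angle of the hand wheel, rad: 0 is shut, against a hard stop; grows counter-clockwise seen from above (opening); two full turns open is 12.57, the far stop is at 18.85. Starts about 0.6 to 1.2 turns open. The wheel does not rise; it turns against friction of 0.2 N m and stays where it is left. Rim 50 mm radius to its middle line, 12 mm thick, its top 84 mm above the underside of the plate.
- crank_grip: Black upright crank grip on the rim of the hand wheel, cylinder of 18 mm diameter and 48 mm height, origin at its centre, 50 mm from the wheel's axis; its underside is 2 mm above the rim. It spins freely on its own pin, so it can be carried round without turning the gripper.
- timer: Bystander: small white timer, 62 x 62 x 19 mm, origin at the centre of its underside, loose.
- bottle_amber: Bystander: amber bottle with a black cap, 56 mm diameter, 112 mm high, origin at the centre of its underside, loose.
- flask: Bystander: conical flask, 64 mm diameter, 103 mm high, origin at the centre of its underside, loose.

How it is judged:
On the way, in this order (a step that is already met when the one before it is completed fails the run):
1. the readout faces the front edge of its base and leans back 30 degrees, let go (value of joint swivel between -0.15 and 0.15 rad and value of joint tilt between 0.374 and 0.674 rad and contact force between the fingers and readout_base below 0.1 N), for 0.2 s.
2. the hand wheel is shut against its stop (value of joint valve_wheel below 0.12 rad), for 0.1 s.
3. the hand wheel is backed off two turns with the grip held (value of joint valve_wheel between 12.366 and 12.766 rad and contact force between the fingers and crank_grip above 2 N), for 0.3 s.
At the end, for the whole second after the job is handed in: The hand wheel stands still two turns (12.57 rad) from its stop within 0.2 rad, the fingers still grip the crank grip (more than 2 N, grasp point within 40 mm of its centre), and the readout faces the front edge of its base (swivel 0) within 0.15 rad and leans back 0.524 rad within 0.15 rad (all of step 3 and velocity of joint valve_wheel between -0.1 and 0.1 rad/s and distance between the grasp point and crank_grip below 0.04 m and value of joint swivel between -0.15 and 0.15 rad and value of joint tilt between 0.374 and 0.674 rad); the arm keeps its last pose, push and grip.
It fails at once if the timer, the amber bottle or the flask is moved more than 20 mm or tipped (distance of any of timer, bottle_amber, flask from where it was at the start of the episode above 0.02 m or angle between any of bottle_amber, flask's own z axis and vertical above 0.4 rad).
It also fails if it takes over 67 s, if anything falls off the work surface, if the arm or the gripper's body presses on something with over 40 N, if the wrist force passes 120 N, or if a joint passes its speed limit or range.

## Working session

There is one attempt and no reset: what is moved stays moved. The work goes in short steps, Python scripts to look and compute and a tool call to move; the robot and the scene stay as the last step left them, time stands still between calls to the robot, and variables do not carry over. Pictures are saved under pics/ and viewed, at most 10 in all, crops included, and the job is handed in when it is done.

Besides the shell and the picture viewer there is one more tool, called as name(argument=value, ...) on one line, values as JSON. carry_out: Moves the arm, as the interface text tells. Its arguments: {"type":"object","properties":{"increments":{"type":"array","items":{"type":"number"}}},"required":["increments"]}

```bash
mkdir -p pics; ls
cat > h.py <<'E'
import numpy as np, cv2
from scipy.spatial.transform import Rotation as R
from workcell import bot
def w(pic,p):
    a=np.array(pic["attitude"]); M=a if a.shape==(3,3) else R.from_quat(a).as_matrix()
    return np.array(pic["eye"])+M@np.array(p)
def places(cam,names):
    pic=bot.camera(cam)
    for n in names:
        print(cam,n,[(np.round(w(pic,d["xyz"]),4).tolist(),round(d["p"],2)) for d in bot.place_of(pic,n)[:2]])
    return pic
E
python3 - <<'E'
from h import *
N=["readout_base","tilt_pivot","ball_knob","valve_base","wheel_axis","crank_grip","timer","bottle_amber","flask"]
ims=[]
for c in ["top","side"]:
    p=places(c,N); cv2.imwrite(f"pics/{c}0.png",p["pixels"])
    print(p["eye"],p["attitude"])
o=bot.get_obs(); print(o)
E
```

```text
pics
top readout_base [([0.5369, -0.1042, -0.0016], 0.69), ([0.3931, 0.0052, 0.0018], 0.29)]
top tilt_pivot [([0.537, -0.1071, 0.0849], 0.72)]
top ball_knob []
top valve_base [([0.5661, 0.145, 0.0051], 0.6)]
top wheel_axis [([0.5666, 0.1407, 0.114], 0.97)]
top crank_grip [([0.6115, 0.1635, 0.11], 0.5)]
top timer [([0.395, 0.009, 0.0026], 0.79), ([0.3365, -0.198, 0.0041], 0.68)]
top bottle_amber [([0.3411, -0.1979, 0.0017], 0.62)]
top flask [([0.706, -0.2462, 0.0016], 0.98)]
[ 0.37620221 -0.02622771  1.10196972] [-0.69726341  0.71296299 -0.0437685   0.05993179]
side readout_base [([0.5329, -0.1056, 0.0024], 0.55)]
side tilt_pivot [([0.5382, -0.1064, 0.0913], 0.59)]
side ball_knob [([0.6093, -0.1671, 0.1556], 0.7), ([0.5387, -0.0989, 0.0889], 0.53)]
side valve_base [([0.5673, 0.146, 0.0015], 0.85)]
side wheel_axis [([0.565, 0.1455, 0.106], 0.7), ([0.5675, 0.148, 0.0026], 0.5)]
side crank_grip [([0.613, 0.1633, 0.1055], 0.61)]
side timer [([0.3911, 0.0009, -0.0034], 0.83)]
side bottle_amber [([0.3435, -0.1977, -0.0046], 0.91)]
side flask [([0.7107, -0.2494, -0.0014], 0.93)]
[ 0.74799778 -0.5274019   0.76988314] [ 0.91005469  0.21212467 -0.07440437 -0.34823493]
{'clock': 1.0, 'joint_pos': array([-1.18799908e+00,  2.40586831e-01,  4.99179520e-03,  1.33517568e+00,
       -1.39292293e-05,  1.57077262e+00]), 'joint_vel': array([ 0.00047836,  0.00060237,  0.00037736,  0.00062159, -0.00152235,
        0.00098977]), 'tau': array([ 1.03843982e-05, -3.72214186e+01,  2.52698117e+01,  1.19540236e-03,
        1.21525795e-04,  5.77079334e-06]), 'eef_pos': array([ 0.18675647, -0.46381834,  0.23130991]), 'tool_rot': array([ 9.81736878e-01,  1.90243798e-01, -4.40159731e-06,  1.38964204e-05]), 'ft_force': array([-0.46268549,  0.12917189, -0.08142341]), 'ft_torque': array([ 0.05479136,  0.0457067 , -0.00110997]), 'grasp_force': 0.0, 'grip_width': 0.08536930606147865}
```

View pics/top0.png

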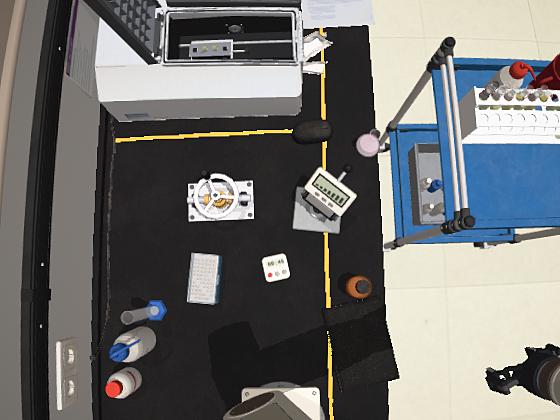

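View pics/side0.png

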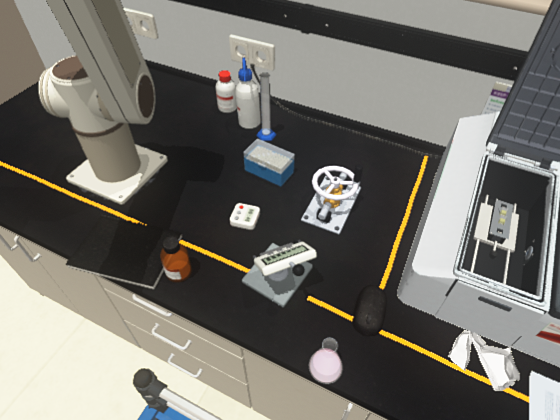

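Top view: the knob is at (347,168), behind the head and to its right. The wheel is at (217,200) with the grip near (205,175), and the flask is at (367,145). The knob-to-pivot distance comes out at 114 mm against the given 115 mm. Next is the base yaw, from the base's visible slab.

```bash
cat >> h.py <<'E'
def cloud(pic,mask):
    v,u=np.nonzero(mask&(pic["range_z"]>0)); z=pic["range_z"][v,u]
    n=cv2.undistortPoints(np.stack([u,v],1).astype(np.float64)[:,None],np.array(pic["mtx"]),np.array(pic["D"]))[:,0]
    P=np.c_[n*z[:,None],z]; a=np.array(pic["attitude"])
    return R.from_quat(a).apply(P)+np.array(pic["eye"])
E
python3 - <<'E'
from h import *
for c in ["top","side"]:
    p=bot.camera(c)
    r=bot.regions_of(p,"readout_base")
    P=cloud(p,r[0]["mask"]); 
    Q=P[(P[:,2]>.006)&(P[:,2]<.022)]
    print(c,r[0]["p"],len(P),len(Q),Q[:,2].mean(),cv2.minAreaRect((Q[:,:2]*1000).astype(np.float32)))
    h=cv2.convexHull((Q[:,:2]*1000).astype(np.float32))[:,0]; print(np.round(h[:: max(1,len(h)//14)]).tolist())
    for n in ["ball_knob","crank_grip"]:
        for d in bot.regions_of(p,n)[:2]:
            C=cloud(p,d["mask"]); print(n,d["p"],len(C),C.mean(0).round(4) if len(C) else 0,C[:,2].max() if len(C) else 0)
        print("find",[(w(p,d["xyz"]).round(4),d["p"]) for d in bot.find_in(p,n)[:2]])
E
```

```text
top 0.7 3027 1045 0.014487320446164362 ((536.3673706054688, -104.14860534667969), (122.64952087402344, 110.07447052001953), 82.80438995361328)
[[597.0, -62.0], [597.0, -57.0], [596.0, -55.0], [592.0, -52.0], [567.0, -46.0], [494.0, -39.0], [491.0, -42.0], [489.0, -47.0], [488.0, -49.0], [482.0, -94.0], [479.0, -122.0], [476.0, -143.0], [476.0, -153.0], [476.0, -155.0], [478.0, -158.0], [501.0, -162.0], [506.0, -162.0], [514.0, -161.0], [516.0, -161.0], [596.0, -67.0]]
ball_knob 0.68 1671 [ 0.56   -0.1268  0.1198] 0.1710987517174245
find [(array([ 0.5571, -0.1293,  0.1258]), 0.79)]
crank_grip 0.41 72 [0.6102 0.1632 0.1255] 0.13849066581726377
find [(array([0.6069, 0.162 , 0.1302]), 0.54)]
side 0.98 2922 1460 0.01403368023215058 ((536.8365478515625, -107.29133605957031), (119.62046813964844, 109.92047882080078), 82.69851684570312)
[[598.0, -60.0], [597.0, -59.0], [596.0, -57.0], [593.0, -55.0], [582.0, -53.0], [498.0, -44.0], [491.0, -46.0], [489.0, -57.0], [477.0, -142.0], [478.0, -156.0], [478.0, -158.0], [481.0, -159.0], [485.0, -160.0], [498.0, -162.0], [532.0, -167.0], [579.0, -173.0], [582.0, -170.0], [584.0, -167.0], [584.0, -164.0], [586.0, -158.0], [587.0, -146.0], [596.0, -78.0], [597.0, -64.0]]
ball_knob 0.28 1028 [ 0.3524 -0.2061  0.0692] 0.11484752287485167
find [(array([ 0.5695, -0.1366,  0.1327]), 0.65), (array([0.5703, 0.1289, 0.0236]), 0.44)]
crank_grip 0.62 130 [0.6131 0.1585 0.1155] 0.13516570873367084
find [(array([0.612 , 0.1551, 0.118 ]), 0.45)]
```

```bash
cat >> h.py <<'E'
def pose():
    o=bot.get_obs(); X=R.from_quat(o["tool_rot"]).as_matrix()[:,0]
    return np.array([*o["eef_pos"],np.arctan2(X[1],X[0])])
def rows(way,g,start=None):
    "way: list of (x,y,z,theta); one row each, from start (cmd pose)"
    c=pose() if start is None else np.array(start,float); out=[]
    for t in way:
        d=np.array(t)-c; th=c[3]
        dx=d[0]*np.cos(th)+d[1]*np.sin(th); dy=d[0]*np.sin(th)-d[1]*np.cos(th)
        r=np.round([dx*100,dy*100,-d[2]*100,-d[3]],2); out.append([g,*r.tolist()])
        dx,dy=r[:2]/100
        c=np.array([c[0]+dx*np.cos(th)+dy*np.sin(th),c[1]+dx*np.sin(th)-dy*np.cos(th),c[2]-r[2]/100,c[3]-r[3]])
    for i in range(0,len(out),5): print(sum(out[i:i+5],[]))
    print("end",c.round(4).tolist())
def line(a,b,n): return [np.array(a)+(np.array(b)-np.array(a))*(i+1)/n for i in range(n)]
E
python3 - <<'E'
from h import *
a=pose(); print(a)
rows(line(a,[.606,-.165,.25,2.44],15),8.5)
E
```

```text
[ 0.1867544  -0.46379368  0.23131673  0.38277391]
[8.5, 3.34, -0.8, -0.12, -0.14, 8.5, 3.41, -0.33, -0.13, -0.13, 8.5, 3.43, 0.11, -0.12, -0.14, 8.5, 3.38, 0.59, -0.13, -0.14, 8.5, 3.27, 1.06, -0.12, -0.14]
[8.5, 3.08, 1.51, -0.13, -0.13, 8.5, 2.87, 1.89, -0.12, -0.14, 8.5, 2.57, 2.27, -0.13, -0.14, 8.5, 2.23, 2.61, -0.12, -0.13, 8.5, 1.87, 2.88, -0.13, -0.14]
[8.5, 1.46, 3.11, -0.12, -0.14, 8.5, 1.0, 3.28, -0.12, -0.14, 8.5, 0.54, 3.39, -0.13, -0.13, 8.5, 0.09, 3.43, -0.12, -0.14, 8.5, -0.38, 3.41, -0.13, -0.14]
end [0.606, -0.165, 0.25, 2.4428]
```

carry_out(increments=[8.5,3.34,-0.8,-0.12,-0.14,8.5,3.41,-0.33,-0.13,-0.13,8.5,3.43,0.11,-0.12,-0.14,8.5,3.38,0.59,-0.13,-0.14,8.5,3.27,1.06,-0.12,-0.14])

```text
clock: 2.22
eef_pos: [0.3274, -0.3635, 0.2376]
tool_rot: [0.858, 0.513, 0.0, 0.0]
ft_force: [1.0, -0.2, 0.4]
grip_width: 0.0849
grasp_force: 0.0
```

carry_out(increments=[8.5,3.08,1.51,-0.13,-0.13,8.5,2.87,1.89,-0.12,-0.14,8.5,2.57,2.27,-0.13,-0.14,8.5,2.23,2.61,-0.12,-0.13,8.5,1.87,2.88,-0.13,-0.14])

```text
clock: 2.85
eef_pos: [0.4672, -0.2639, 0.2439]
tool_rot: [0.638, 0.77, -0.0, 0.0]
ft_force: [0.2, -0.2, 0.4]
grip_width: 0.0848
grasp_force: 0.0
```

carry_out(increments=[8.5,1.46,3.11,-0.12,-0.14,8.5,1.0,3.28,-0.12,-0.14,8.5,0.54,3.39,-0.13,-0.13,8.5,0.09,3.43,-0.12,-0.14,8.5,-0.38,3.41,-0.13,-0.14])

```text
clock: 3.48
eef_pos: [0.6069, -0.1643, 0.2499]
tool_rot: [0.34, 0.94, -0.0, -0.0]
ft_force: [-0.4, -1.0, 0.6]
grip_width: 0.0848
grasp_force: 0.0
```

Run:
```python
from h import *
print(pose(), bot.get_obs()["joint_pos"].round(3))
p=places("wrist",["ball_knob","tilt_pivot"]); cv2.imwrite("pics/w1.png",p["pixels"]); print(p["eye"])
for d in bot.regions_of(p,"ball_knob")[:2]:
    C=cloud(p,d["mask"]); print(d["p"],len(C),C.mean(0),C[C[:,2].argmax()])
places("side",["ball_knob","tilt_pivot"])
```

```text
[ 0.60687139 -0.16428305  0.24993495  2.44745066] [-0.264  0.503  0.436  1.504 -0.     0.43 ]
wrist ball_knob [([0.6033, -0.1616, 0.157], 0.98)]
wrist tilt_pivot [([0.5338, -0.106, 0.0865], 0.76)]
[ 0.55303241 -0.12039059  0.39276179]
0.92 12038 [ 0.56311321 -0.12720221  0.12513001] [ 0.60960424 -0.16348223  0.16927124]
side ball_knob [([0.611, -0.1666, 0.158], 0.87)]
side tilt_pivot [([0.5392, -0.1027, 0.0872], 0.97)]
```

View pics/w1.png

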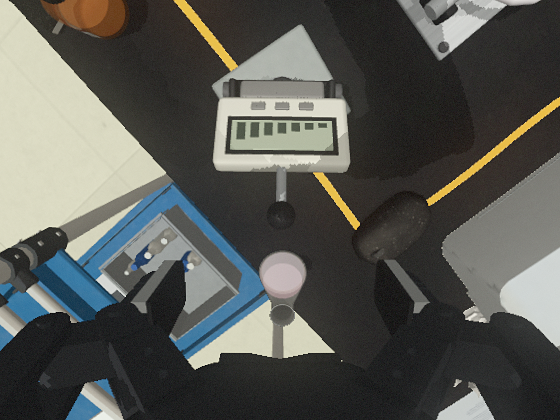

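Wrist view: the knob is at (281,215) and its stem runs vertically in the picture, so the closing line lies along the tilt axis. The flask at (282,270) is far below. I'll go down and grip.

carry_out(increments=[8.5,0,0,4.5,0,8.5,0,0,4.5,0,8.5,-0.1,0,2.3,0,1.5,0,0,0,0,1.5,0,0,0,0])

```text
clock: 4.45
eef_pos: [0.6072, -0.1664, 0.1386]
tool_rot: [0.343, 0.939, 0.0, 0.001]
ft_force: [0.9, 0.3, 1.1]
grip_width: 0.0514
grasp_force: 0.0
```

carry_out(increments=[1.5,0,0,0,0,1.5,0,0,0,0,1.5,0,0,0,0,1.5,0,0,0,0,1.5,0,0,0,0])

```text
clock: 5.08
eef_pos: [0.6083, -0.1662, 0.1383]
tool_rot: [0.342, 0.94, 0.0, 0.002]
ft_force: [4.2, -2.0, 4.7]
grip_width: 0.0186
grasp_force: 58.6
```

Run:
```python
from h import *
a=pose(); print(a)
places("side",["ball_knob","tilt_pivot"])
piv=np.array([.537,-.106,.089]); yaw=-.127
k=a[:3]+[0,0,.019]-piv; psi=np.arctan2(k[1],k[0]); r=np.linalg.norm(k); t=np.arctan2(np.hypot(k[0],k[1]),k[2])
print("swivel",psi-yaw,"tilt",t,"r",r)
way=[]
for i in range(1,11):
    f=i/10; p=psi+(yaw-psi)*f; q=t+(.524-t)*f; rr=r+(.115-r)*f
    way.append([piv[0]+rr*np.sin(q)*np.cos(p),piv[1]+rr*np.sin(q)*np.sin(p),piv[2]+rr*np.cos(q)-.019,a[3]+(yaw-psi)*f])
rows(way,1.5,a)
```

```text
[ 0.60830421 -0.16620036  0.13827607  2.44268059]
side ball_knob [([0.612, -0.1678, 0.1565], 0.59)]
side tilt_pivot [([0.5424, -0.1013, 0.0883], 0.57)]
swivel -0.5741609703532238 tilt 0.9391467643896826 r 0.115628700814297
[1.5, 0.31, 0.52, -0.38, -0.06, 1.5, 0.32, 0.5, -0.36, -0.05, 1.5, 0.34, 0.48, -0.35, -0.06, 1.5, 0.36, 0.47, -0.34, -0.06, 1.5, 0.36, 0.44, -0.32, -0.06]
[1.5, 0.38, 0.42, -0.31, -0.05, 1.5, 0.39, 0.4, -0.29, -0.06, 1.5, 0.4, 0.38, -0.28, -0.06, 1.5, 0.41, 0.35, -0.26, -0.06, 1.5, 0.42, 0.33, -0.24, -0.05]
end [0.5941, -0.1133, 0.1696, 3.0127]
```

carry_out(increments=[1.5,0.31,0.52,-0.38,-0.06,1.5,0.32,0.5,-0.36,-0.05,1.5,0.34,0.48,-0.35,-0.06,1.5,0.36,0.47,-0.34,-0.06,1.5,0.36,0.44,-0.32,-0.06])

```text
clock: 5.85
eef_pos: [0.6085, -0.1377, 0.1551]
tool_rot: [0.203, 0.979, -0.001, 0.003]
ft_force: [6.7, -3.0, 0.6]
grip_width: 0.0187
grasp_force: 58.8
```

carry_out(increments=[1.5,0.38,0.42,-0.31,-0.05,1.5,0.39,0.4,-0.29,-0.06,1.5,0.4,0.38,-0.28,-0.06,1.5,0.41,0.35,-0.26,-0.06,1.5,0.42,0.33,-0.24,-0.05])

```text
clock: 6.48
eef_pos: [0.5938, -0.1141, 0.1682]
tool_rot: [0.064, 0.998, -0.002, 0.001]
ft_force: [5.2, -6.6, -0.0]
grip_width: 0.0187
grasp_force: 59.3
```

carry_out(increments=[1.5,0,0,0,0,1.5,0,0,0,0,8.5,0,0,0,0,8.5,0,0,0,0,8.5,0,0,0,0])

```text
clock: 7.1
eef_pos: [0.5919, -0.1124, 0.1677]
tool_rot: [0.064, 0.998, 0.0, -0.001]
ft_force: [-0.3, -0.0, 0.1]
grip_width: 0.0723
grasp_force: 0.0
```

Run:
```python
from h import *
print(pose(),bot.get_obs()["grip_width"])
for c in ["side","top","wrist"]: p=places(c,["ball_knob","tilt_pivot"])
p=bot.camera("side"); cv2.imwrite("pics/s2.png",p["pixels"][150:360,150:420].repeat(2,0).repeat(2,1))
```

```text
[ 0.59187222 -0.11241778  0.16766206  3.01301694] 0.07232452840197132
side ball_knob [([0.5385, -0.1027, 0.0907], 0.65), ([0.5993, -0.1187, 0.1853], 0.62)]
side tilt_pivot [([0.5389, -0.1044, 0.092], 0.65)]
top ball_knob []
top tilt_pivot []
wrist ball_knob [([0.5947, -0.1122, 0.1871], 0.73)]
wrist tilt_pivot [([0.5348, -0.1026, 0.0864], 0.75), ([0.7031, -0.2396, -0.0004], 0.23)]
```

View pics/s2.png

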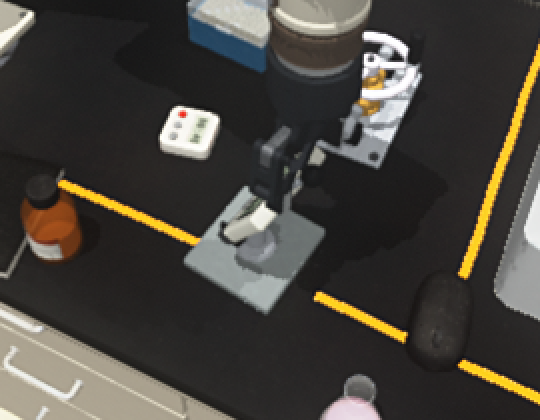

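The wrist and side views put the knob at about (0.596, -0.113, 0.187), so swivel ≈ 0 and tilt ≈ 0.54. In the picture the head stands released over the base front. Next I'll go up and over to the crank.

carry_out(increments=[8.5,0,0,2.5,0,8.5,0,0,-5,0,8.5,0,0,-5,0,8.5,0,0,-3,0,8.5,0,0,0,0])

```text
clock: 8.22
eef_pos: [0.5941, -0.1131, 0.2768]
tool_rot: [0.064, 0.998, -0.0, 0.003]
ft_force: [0.5, 0.7, -0.0]
grip_width: 0.0847
grasp_force: 0.0
```

Run:
```python
from h import *
a=pose();print(a)
places("side",["ball_knob"]);places("wrist",["ball_knob"])
rows(line(a,[.611,.160,.25,a[3]],10),8.5)
```

```text
[ 0.59411965 -0.11307861  0.27676278  3.01278753]
side ball_knob [([0.6019, -0.1173, 0.1862], 0.82)]
wrist ball_knob [([0.5974, -0.1092, 0.1879], 0.79)]
[8.5, -0.06, 2.72, -0.26, 0.0, 8.5, 0.19, 2.73, 0.27, 0.0, 8.5, 0.18, 2.73, 0.27, 0.0, 8.5, 0.18, 2.73, 0.27, 0.0, 8.5, 0.19, 2.73, 0.26, 0.0]
[8.5, 0.18, 2.73, 0.27, 0.0, 8.5, 0.18, 2.73, 0.27, 0.0, 8.5, 0.19, 2.73, 0.27, 0.0, 8.5, 0.18, 2.73, 0.26, 0.0, 8.5, 0.18, 2.73, 0.27, 0.0]
end [0.611, 0.16, 0.25, 3.0128]
```

carry_out(increments=[8.5,0.18,2.73,0.2,0,8.5,0.18,2.73,0.2,0,8.5,0.18,2.73,0.2,0,8.5,0.18,2.73,0.2,0,8.5,0.18,2.73,0.2,0])

```text
clock: 9.05
eef_pos: [0.6003, 0.0246, 0.2613]
tool_rot: [0.064, 0.998, -0.0, -0.002]
ft_force: [-0.7, 0.7, -0.0]
grip_width: 0.0852
grasp_force: 0.0
```

carry_out(increments=[8.5,0.18,2.73,0.2,0,8.5,0.18,2.73,0.2,0,8.5,0.18,2.73,0.2,0,8.5,0.18,2.73,0.2,0,8.5,0.18,2.73,0.2,0])

```text
clock: 9.68
eef_pos: [0.609, 0.161, 0.2513]
tool_rot: [0.064, 0.998, -0.001, -0.002]
ft_force: [-0.3, 0.4, 0.1]
grip_width: 0.0846
grasp_force: 0.0
```

Run:
```python
from h import *
p=places("wrist",["crank_grip","wheel_axis"]); print(pose()); cv2.imwrite("pics/w3.png",p["pixels"])
places("side",["crank_grip","wheel_axis","ball_knob","tilt_pivot"]);places("top",["crank_grip","wheel_axis","ball_knob","tilt_pivot"])
```

```text
wrist crank_grip [([0.6118, 0.1638, 0.1096], 0.78)]
wrist wheel_axis [([0.563, 0.1444, 0.1096], 0.94), ([0.5366, -0.1041, 0.0029], 0.17)]
[0.60884587 0.16133004 0.25114572 3.01514508]
side crank_grip []
side wheel_axis [([0.5662, 0.1447, 0.1094], 0.85)]
side ball_knob [([0.5993, -0.1155, 0.1875], 0.96)]
side tilt_pivot [([0.5414, -0.0999, 0.0875], 0.66), ([0.3929, 0.0014, -0.0024], 0.43)]
top crank_grip [([0.6125, 0.163, 0.1113], 0.45)]
top wheel_axis [([0.5684, 0.1432, 0.1115], 0.95), ([0.6139, 0.1629, 0.1088], 0.39)]
top ball_knob [([0.5999, -0.1178, 0.1899], 0.88)]
top tilt_pivot [([0.5379, -0.1084, 0.0882], 0.62)]
```

View pics/w3.png

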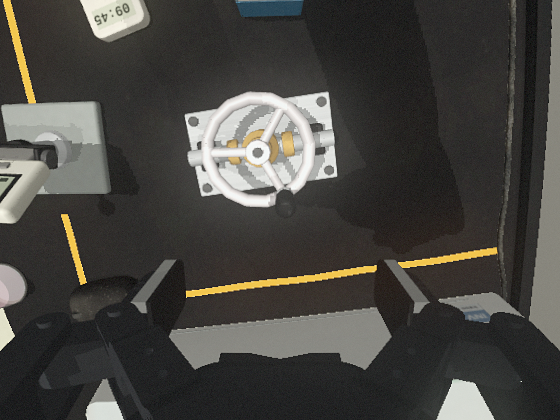

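Wrist view: the crank grip is at (286,203) and the wheel hub at (258,152), with free space around the grip. The grip-to-axis distance is 49.8 mm against the given 50 mm. I'll go down and grip.

carry_out(increments=[8.5,-0.3,0.2,4.2,0,8.5,0,0,4.2,0,8.5,0,0,4.2,0,8.5,0,0,3.1,0,1,0,0,0,0])

```text
clock: 10.95
eef_pos: [0.6106, 0.1611, 0.0933]
tool_rot: [0.064, 0.998, -0.001, -0.003]
ft_force: [-0.1, 0.0, 0.2]
grip_width: 0.0693
grasp_force: 0.0
```

carry_out(increments=[1,0,0,0,0,1,0,0,0,0,1,0,0,0,0,1,0,0,0,0,1,0,0,0,0])

```text
clock: 11.58
eef_pos: [0.6145, 0.163, 0.0986]
tool_rot: [0.064, 0.998, 0.001, 0.002]
ft_force: [0.4, 1.8, 5.5]
grip_width: 0.0164
grasp_force: 58.6
```

carry_out(increments=[1,0,0,0,0,1,0,0,0,0,1,0,0,0,0,1,0,0,0,0,1,0,0,0,0])

```text
clock: 12.2
eef_pos: [0.6146, 0.163, 0.0987]
tool_rot: [0.064, 0.998, 0.001, 0.002]
ft_force: [0.7, 2.9, 6.4]
grip_width: 0.0164
grasp_force: 58.6
```

```bash
cat >> h.py <<'E'
def circ(c,phi,n,step,r=.05,start=None,z=None):
    a=pose() if start is None else np.array(start)
    way=[[c[0]+r*np.cos(phi+step*(i+1)),c[1]+r*np.sin(phi+step*(i+1)),a[2] if z is None else z,a[3]] for i in range(n)]
    rows(way,1,a)
E
python3 - <<'E'
from h import *
o=bot.get_obs(); a=pose(); c=np.array([.566,.144]); d=a[:2]-c; print(a,o["grip_width"],o["ft_force"],o["joint_pos"].round(2)); phi=np.arctan2(d[1],d[0]); print(np.hypot(*d),phi)
circ(c,phi,15,-.3)
E
```

```text
[0.61457601 0.16296577 0.09866529 3.01332592] 0.01635835318773587 [0.69690452 2.86749419 6.44885784] [0.26 0.58 0.17 1.16 0.   0.39]
0.052147188271022764 0.37223358182979016
[1, -0.32, -1.51, -0.0, -0.0, 1, -0.08, -1.49, -0.0, -0.0, 1, 0.37, -1.45, -0.0, -0.0, 1, 0.78, -1.27, -0.0, -0.0, 1, 1.12, -0.99, -0.0, -0.0]
[1, 1.37, -0.61, -0.0, -0.0, 1, 1.48, -0.18, -0.0, -0.0, 1, 1.47, 0.27, -0.0, -0.0, 1, 1.33, 0.68, -0.0, -0.0, 1, 1.06, 1.05, -0.0, -0.0]
[1, 0.71, 1.32, -0.0, -0.0, 1, 0.28, 1.47, -0.0, -0.0, 1, -0.16, 1.48, -0.0, -0.0, 1, -0.59, 1.37, -0.0, -0.0, 1, -0.97, 1.14, -0.0, -0.0]
end [0.5384, 0.1857, 0.0987, 3.0133]
```

carry_out(increments=[1,0,-1.5,-0.4,0,1,-0.08,-1.49,0,0,1,0.37,-1.45,0,0,1,0.78,-1.27,0,0,1,1.12,-0.99,0,0])

```text
clock: 12.82
eef_pos: [0.5837, 0.0973, 0.0989]
tool_rot: [0.065, 0.998, -0.0, 0.001]
ft_force: [3.6, 4.0, -7.3]
grip_width: 0.0166
grasp_force: 62.1
```

carry_out(increments=[1,1.37,-0.61,0,0,1,1.48,-0.18,0,0,1,1.47,0.27,0,0,1,1.33,0.68,0,0,1,1.06,1.05,0,0])

```text
clock: 13.45
eef_pos: [0.5235, 0.1215, 0.0991]
tool_rot: [0.064, 0.998, 0.002, 0.005]
ft_force: [24.0, 7.6, -28.2]
grip_width: 0.0163
grasp_force: 59.8
```

Run:
```python
from h import *
o=bot.get_obs(); a=pose(); c=np.array([.566,.144]); d=a[:2]-c; print(a,o["grip_width"],o["ft_force"]); phi=np.arctan2(d[1],d[0]); print(np.hypot(*d),phi)
p=places("top",["crank_grip","wheel_axis"]);places("side",["crank_grip","wheel_axis"])
```

```text
[0.52347734 0.12150434 0.09911356 3.01349627] 0.0163076161385903 [ 23.96773512   7.59625426 -28.15353696]
0.0481064598938394 -2.6549936004220727
top crank_grip []
top wheel_axis [([0.5651, 0.1439, 0.1119], 0.86)]
side crank_grip [([0.522, 0.1219, 0.1081], 0.39)]
side wheel_axis [([0.5645, 0.1424, 0.1075], 0.74)]
```

Run:
```python
from h import *
P=np.array([[.6146,.163],[.5837,.0973],[.5235,.1215]])
A=2*(P[1:]-P[0]); b=(P[1:]**2).sum(1)-(P[0]**2).sum(); c=np.linalg.solve(A,b); print(c,np.linalg.norm(P-c,axis=1))
o=bot.get_obs(); a=pose(); print(o["ft_force"])
c=np.array([.568,.1445]); print(np.linalg.norm(P-c,axis=1))
d=a[:2]-c; phi=np.arctan2(d[1],d[0]); s=a.copy(); s[:3]-=o["ft_force"]/8000; print(phi)
circ(c,phi,15,-.2,start=s,z=.099)
```

```text
[0.56785766 0.1448674 ] [0.05013619 0.05013619 0.05013619]
[ 16.53074262  12.50727732 -22.77679463]
[0.05013791 0.04974264 0.05009241]
-2.694934768678033
[1, 0.26, 1.08, 0.29, -0.0, 1, 0.27, 0.96, -0.0, -0.0, 1, 0.07, 0.99, -0.0, -0.0, 1, -0.12, 0.99, -0.0, -0.0, 1, -0.32, 0.95, -0.0, -0.0]
[1, -0.51, 0.86, -0.0, -0.0, 1, -0.66, 0.75, -0.0, -0.0, 1, -0.8, 0.6, -0.0, -0.0, 1, -0.9, 0.43, -0.0, -0.0, 1, -0.97, 0.24, -0.0, -0.0]
[1, -0.99, 0.04, -0.0, -0.0, 1, -0.99, -0.15, -0.0, -0.0, 1, -0.94, -0.35, -0.0, -0.0, 1, -0.84, -0.53, -0.0, -0.0, 1, -0.73, -0.68, -0.0, -0.0]
end [0.6096, 0.1723, 0.099, 3.015]
```

carry_out(increments=[1,0.26,1.08,0.29,0,1,0.27,0.96,0,0,1,0.07,0.99,0,0,1,-0.12,0.99,0,0,1,-0.32,0.95,0,0])

```text
clock: 14.38
eef_pos: [0.5231, 0.167, 0.0986]
tool_rot: [0.065, 0.998, -0.001, 0.001]
ft_force: [-0.8, -5.4, 5.1]
grip_width: 0.0164
grasp_force: 63.7
```

```bash
cat >> h.py <<'E'
C=np.array([.568,.1447])
def st():
    o=bot.get_obs(); a=pose(); d=a[:2]-C; phi=np.arctan2(d[1],d[0]); F=o["ft_force"]
    er=d/np.hypot(*d); et=np.array([-er[1],er[0]])
    print(a.round(4),"r",np.hypot(*d).round(4),"phi",phi.round(3),"F",F.round(1),"Fr",(F[:2]@er).round(1),"Ft",(F[:2]@et).round(1),"w",o["grip_width"].round(4),"t",o["clock"])
    return a,phi,F
E
python3 - <<'E'
from h import *
st()
E
```

```text
Traceback (most recent call last):
  File "h.py", line 40, in st
    print(a.round(4),"r",np.hypot(*d).round(4),"phi",phi.round(3),"F",F.round(1),"Fr",(F[:2]@er).round(1),"Ft",(F[:2]@et).round(1),"w",o["grip_width"].round(4),"t",o["clock"])
                                                                                                                                       ^^^^^^^^^^^^^^^^^^^^^
AttributeError: 'float' object has no attribute 'round'
```

carry_out(increments=[1,-0.51,0.86,0,0,1,-0.66,0.75,0,0,1,-0.8,0.6,0,0,1,-0.9,0.43,0,0,1,-0.97,0.24,0,0])

```text
clock: 15.0
eef_pos: [0.5629, 0.1945, 0.0987]
tool_rot: [0.063, 0.998, 0.002, -0.001]
ft_force: [-5.3, 5.3, 6.3]
grip_width: 0.0167
grasp_force: 63.8
```

```bash
sed -i 's/o\["grip_width"\].round(4)/o["grip_width"]/' h.py
python3 - <<'E'
from h import *
st()
E
```

```text
[0.5629 0.1945 0.0987 3.015 ] r 0.0501 phi 1.672 F [-5.3  5.3  6.3] Fr 5.8 Ft 4.7 w 0.016664157655405316 t 15.0
```

carry_out(increments=[1,-0.99,0.04,0,0,1,-0.99,-0.15,0,0,1,-0.94,-0.35,0,0,1,-0.84,-0.53,0,0,1,-0.73,-0.68,0,0])

```text
clock: 15.62
eef_pos: [0.6088, 0.1735, 0.0988]
tool_rot: [0.063, 0.998, 0.004, 0.002]
ft_force: [2.1, 7.9, 1.0]
grip_width: 0.0162
grasp_force: 63.2
```

Run:
```python
from h import *
a,phi,F=st()
s=a.copy(); s[:3]-=F/8000
circ(C,phi,10,-.2,start=s,z=.0985)
```

```text
[0.6088 0.1735 0.0988 3.0156] r 0.0499 phi 0.614 F [2.1 7.9 1. ] Fr 6.2 Ft 5.3 w 0.016234154124558323 t 15.625
[1, -0.61, -0.7, 0.01, -0.0, 1, -0.43, -0.9, 0.0, -0.0, 1, -0.23, -0.97, 0.0, -0.0, 1, -0.04, -1.0, 0.0, -0.0, 1, 0.15, -0.98, 0.0, -0.0]
[1, 0.36, -0.94, 0.0, -0.0, 1, 0.53, -0.84, 0.0, -0.0, 1, 0.69, -0.73, 0.0, -0.0, 1, 0.81, -0.57, 0.0, -0.0, 1, 0.92, -0.4, 0.0, -0.0]
end [0.5772, 0.0955, 0.0985, 3.0156]
```

carry_out(increments=[1,-0.61,-0.7,0,0,1,-0.43,-0.9,0,0,1,-0.23,-0.97,0,0,1,-0.04,-1.0,0,0,1,0.15,-0.98,0,0])

```text
clock: 16.25
eef_pos: [0.6178, 0.1447, 0.0991]
tool_rot: [0.057, 0.998, 0.022, 0.005]
ft_force: [16.3, 66.3, -17.7]
grip_width: 0.0163
grasp_force: 64.9
```

Run:
```python
from h import *
a,phi,F=st()
```

```text
[0.6178 0.1447 0.0991 3.0266] r 0.0498 phi 0.001 F [ 16.3  66.3 -17.7] Fr 16.4 Ft 66.3 w 0.016259323921221418 t 16.25
```

The tangential force jumped to 66 N at phi ≈ 0.00, so this is the shut stop after 1.06 turns, which lies within the expected range. I'll relax the push and read the stop angle.

carry_out(increments=[1,-0.16,1.3,0,0,1,0,0,0,0,1,0,0,0,0,1,0,0,0,0,1,0,0,0,0])

```text
clock: 16.88
eef_pos: [0.6179, 0.1454, 0.0988]
tool_rot: [0.061, 0.998, 0.008, 0.002]
ft_force: [4.0, 23.4, -1.8]
grip_width: 0.0162
grasp_force: 63.6
```

Run:
```python
from h import *
a,phi,F=st()
s=a.copy(); s[0]-=F[0]/8000; s[1]-=F[1]/4000; s[2]-=F[2]/8000; print(s)
places("side",["crank_grip"])
circ(C,phi,40,.3,start=s,z=.0985)
```

```text
[0.6179 0.1454 0.0988 3.0197] r 0.0499 phi 0.014 F [ 4.  23.4 -1.8] Fr 4.3 Ft 23.3 w 0.016226978454558606 t 16.875
[0.61740377 0.13955601 0.09906329 3.01973776]
side crank_grip []
[1, 0.43, 2.02, 0.06, -0.0, 1, 0.83, 1.25, -0.0, -0.0, 1, 1.16, 0.94, -0.0, -0.0, 1, 1.38, 0.56, -0.0, -0.0, 1, 1.49, 0.13, -0.0, -0.0]
[1, 1.46, -0.32, -0.0, -0.0, 1, 1.3, -0.74, -0.0, -0.0, 1, 1.03, -1.08, -0.0, -0.0, 1, 0.65, -1.35, -0.0, -0.0, 1, 0.24, -1.47, -0.0, -0.0]
[1, -0.22, -1.48, -0.0, -0.0, 1, -0.64, -1.35, -0.0, -0.0, 1, -1.01, -1.1, -0.0, -0.0, 1, -1.3, -0.75, -0.0, -0.0, 1, -1.45, -0.34, -0.0, -0.0]
[1, -1.49, 0.11, -0.0, -0.0, 1, -1.39, 0.55, -0.0, -0.0, 1, -1.17, 0.93, -0.0, -0.0, 1, -0.84, 1.24, -0.0, -0.0, 1, -0.44, 1.43, -0.0, -0.0]
[1, 0.0, 1.49, -0.0, -0.0, 1, 0.45, 1.43, -0.0, -0.0, 1, 0.85, 1.23, -0.0, -0.0, 1, 1.17, 0.92, -0.0, -0.0, 1, 1.39, 0.54, -0.0, -0.0]
[1, 1.5, 0.1, -0.0, -0.0, 1, 1.45, -0.34, -0.0, -0.0, 1, 1.29, -0.76, -0.0, -0.0, 1, 1.0, -1.1, -0.0, -0.0, 1, 0.64, -1.36, -0.0, -0.0]
[1, 0.21, -1.48, -0.0, -0.0, 1, -0.24, -1.47, -0.0, -0.0, 1, -0.67, -1.34, -0.0, -0.0, 1, -1.03, -1.08, -0.0, -0.0, 1, -1.3, -0.73, -0.0, -0.0]
[1, -1.47, -0.31, -0.0, -0.0, 1, -1.48, 0.13, -0.0, -0.0, 1, -1.39, 0.57, -0.0, -0.0, 1, -1.15, 0.95, -0.0, -0.0, 1, -0.82, 1.25, -0.0, -0.0]
end [0.6106, 0.1184, 0.0985, 3.0197]
```

carry_out(increments=[1,0.43,2.02,0,0,1,0.83,1.25,0,0,1,1.16,0.94,0,0,1,1.38,0.56,0,0,1,1.49,0.13,0,0])

```text
clock: 17.6
eef_pos: [0.5728, 0.1945, 0.0988]
tool_rot: [0.064, 0.998, 0.003, 0.004]
ft_force: [5.8, 6.1, -0.6]
grip_width: 0.0165
grasp_force: 63.6
```

carry_out(increments=[1,1.46,-0.32,0,0,1,1.3,-0.74,0,0,1,1.03,-1.08,0,0,1,0.65,-1.35,0,0,1,0.24,-1.47,0,0])

```text
clock: 18.23
eef_pos: [0.5181, 0.1497, 0.0987]
tool_rot: [0.063, 0.998, 0.002, 0.002]
ft_force: [6.1, 4.6, -1.6]
grip_width: 0.0161
grasp_force: 63.5
```

carry_out(increments=[1,-0.22,-1.48,0,0,1,-0.64,-1.35,0,0,1,-1.01,-1.1,0,0,1,-1.3,-0.75,0,0,1,-1.45,-0.34,0,0])

```text
clock: 18.85
eef_pos: [0.5567, 0.0959, 0.0986]
tool_rot: [0.063, 0.998, 0.004, 0.0]
ft_force: [-1.7, 12.7, 3.8]
grip_width: 0.0164
grasp_force: 64.2
```

Run:
```python
from h import *
a,phi,F=st()
s=a.copy(); s[:3]-=F/6000
circ(C,phi,25,.3,start=s,z=.0985)
```

```text
[0.5567 0.0959 0.0986 3.0153] r 0.0501 phi -1.798 F [-1.7 12.7  3.8] Fr -11.9 Ft -4.5 w 0.016364591502412616 t 18.85
[1, -1.44, 0.29, -0.05, -0.0, 1, -1.4, 0.51, 0.0, -0.0, 1, -1.19, 0.9, 0.0, -0.0, 1, -0.87, 1.22, 0.0, -0.0, 1, -0.48, 1.41, 0.0, -0.0]
[1, -0.03, 1.5, 0.0, -0.0, 1, 0.41, 1.43, 0.0, -0.0, 1, 0.82, 1.26, 0.0, -0.0, 1, 1.15, 0.95, 0.0, -0.0, 1, 1.38, 0.57, 0.0, -0.0]
[1, 1.49, 0.14, 0.0, -0.0, 1, 1.46, -0.31, 0.0, -0.0, 1, 1.3, -0.72, 0.0, -0.0, 1, 1.04, -1.08, 0.0, -0.0, 1, 0.67, -1.34, 0.0, -0.0]
[1, 0.24, -1.47, 0.0, -0.0, 1, -0.2, -1.48, 0.0, -0.0, 1, -0.64, -1.36, 0.0, -0.0, 1, -1.0, -1.1, 0.0, -0.0, 1, -1.29, -0.77, 0.0, -0.0]
[1, -1.45, -0.34, 0.0, -0.0, 1, -1.49, 0.1, 0.0, -0.0, 1, -1.4, 0.53, 0.0, -0.0, 1, -1.17, 0.92, 0.0, -0.0, 1, -0.85, 1.23, 0.0, -0.0]
end [0.6098, 0.1172, 0.0985, 3.0153]
```

carry_out(increments=[1,-1.44,0.29,0,0,1,-1.4,0.51,0,0,1,-1.19,0.9,0,0,1,-0.87,1.22,0,0,1,-0.48,1.41,0,0])

```text
clock: 19.48
eef_pos: [0.6147, 0.1271, 0.0986]
tool_rot: [0.065, 0.998, -0.001, -0.0]
ft_force: [-4.8, -3.0, 8.0]
grip_width: 0.0159
grasp_force: 64.5
```

carry_out(increments=[1,-0.03,1.5,0,0,1,0.41,1.43,0,0,1,0.82,1.26,0,0,1,1.15,0.95,0,0,1,1.38,0.57,0,0])

```text
clock: 20.1
eef_pos: [0.5884, 0.1904, 0.0987]
tool_rot: [0.065, 0.998, 0.001, 0.004]
ft_force: [5.1, -1.6, 1.1]
grip_width: 0.0162
grasp_force: 63.7
```

carry_out(increments=[1,1.49,0.14,0,0,1,1.46,-0.31,0,0,1,1.3,-0.72,0,0,1,1.04,-1.08,0,0,1,0.67,-1.34,0,0])

```text
clock: 20.72
eef_pos: [0.5229, 0.1666, 0.0987]
tool_rot: [0.063, 0.998, 0.002, 0.002]
ft_force: [4.5, 3.8, 1.1]
grip_width: 0.0162
grasp_force: 63.8
```

Run:
```python
from h import *
a,phi,F=st()
s=a.copy(); s[:3]-=F/6000
n=10; circ(C,phi,n,(.02+2*np.pi-phi%(2*np.pi)-.15)/n,start=s,z=.0985)
```

```text
[0.5229 0.1666 0.0987 3.0148] r 0.0501 phi 2.69 F [4.5 3.8 1.1] Fr -2.4 Ft -5.4 w 0.016177122424315064 t 20.725
[1, 0.18, -1.64, 0.0, -0.0, 1, -0.33, -1.69, 0.0, -0.0, 1, -0.89, -1.47, 0.0, -0.0, 1, -1.34, -1.09, 0.0, -0.0, 1, -1.62, -0.57, 0.0, -0.0]
[1, -1.72, 0.01, 0.0, -0.0, 1, -1.62, 0.6, 0.0, -0.0, 1, -1.32, 1.12, 0.0, -0.0, 1, -0.86, 1.49, 0.0, -0.0, 1, -0.3, 1.7, 0.0, -0.0]
end [0.6176, 0.1383, 0.0985, 3.0148]
```

carry_out(increments=[1,0.18,-1.64,0,0,1,-0.33,-1.69,0,0,1,-0.89,-1.47,0,0,1,-1.34,-1.09,0,0,1,-1.62,-0.57,0,0])

```text
clock: 21.35
eef_pos: [0.5531, 0.0969, 0.0987]
tool_rot: [0.064, 0.998, 0.002, -0.0]
ft_force: [-2.8, 8.4, 5.5]
grip_width: 0.0163
grasp_force: 64.4
```

carry_out(increments=[1,-1.72,0,0,0,1,-1.62,0.6,0,0,1,-1.32,1.12,0,0,1,-0.86,1.49,0,0,1,-0.3,1.7,0,0])

```text
clock: 21.98
eef_pos: [0.6171, 0.1353, 0.0986]
tool_rot: [0.065, 0.998, -0.001, -0.0]
ft_force: [-5.4, -3.6, 8.0]
grip_width: 0.0162
grasp_force: 64.6
```

carry_out(increments=[1,0,0,0,0,1,0,0,0,0,1,0,0,0,0,1,0,0,0,0,1,0,0,0,0])

```text
clock: 22.6
eef_pos: [0.6174, 0.1378, 0.0987]
tool_rot: [0.064, 0.998, 0.001, 0.001]
ft_force: [-2.5, 3.5, 4.8]
grip_width: 0.0161
grasp_force: 64.3
```

Run:
```python
from h import *
a,phi,F=st()
```

```text
[0.6174 0.1378 0.0987 3.0137] r 0.0499 phi -0.139 F [-2.5  3.5  4.8] Fr -3.0 Ft 3.1 w 0.01606314698807154 t 22.6
```

carry_out(increments=[1,0.03,0.45,0,0,1,0.06,0.4,0,0,1,0,0,0,0,1,0,0,0,0,1,0,0,0,0])

```text
clock: 23.22
eef_pos: [0.6179, 0.144, 0.0986]
tool_rot: [0.065, 0.998, -0.001, 0.001]
ft_force: [-2.2, -1.2, 4.9]
grip_width: 0.0161
grasp_force: 64.3
```

carry_out(increments=[1,0,0,0,0,1,0,0,0,0,1,0,0,0,0,1,0,0,0,0,1,0,0,0,0])

```text
clock: 23.85
eef_pos: [0.6179, 0.144, 0.0986]
tool_rot: [0.065, 0.998, -0.001, 0.001]
ft_force: [-0.8, -2.0, 6.2]
grip_width: 0.016
grasp_force: 64.3
```

Run:
```python
from h import *
a,phi,F=st()
for c in ["top","side"]: p=places(c,["crank_grip","ball_knob","tilt_pivot","timer","flask","bottle_amber"]); cv2.imwrite(f"pics/{c}9.png",p["pixels"])
```

```text
[0.6179 0.144  0.0986 3.0119] r 0.0499 phi -0.015 F [-0.8 -2.   6.2] Fr -0.8 Ft -2.0 w 0.016017769262012246 t 23.85
top crank_grip []
top ball_knob [([0.5985, -0.1172, 0.1915], 0.72), ([0.7077, -0.2434, 0.0004], 0.25)]
top tilt_pivot [([0.5372, -0.1063, 0.0914], 0.66)]
top timer [([0.3913, 0.0086, 0.0009], 0.88)]
top flask [([0.7079, -0.2413, 0.0049], 0.93)]
top bottle_amber [([0.3412, -0.1966, 0.0023], 0.93), ([0.5367, -0.105, 0.0875], 0.68)]
side crank_grip []
side ball_knob [([0.6005, -0.1174, 0.1861], 0.95)]
side tilt_pivot [([0.5393, -0.1041, 0.0903], 0.78), ([0.394, 0.0025, -0.0002], 0.37)]
side timer [([0.3932, 0.0035, -0.0007], 0.61)]
side flask [([0.7103, -0.2491, 0.0009], 0.67)]
side bottle_amber [([0.3433, -0.1967, -0.0029], 0.71), ([0.5654, 0.1468, 0.109], 0.62)]
```

View pics/side9.png

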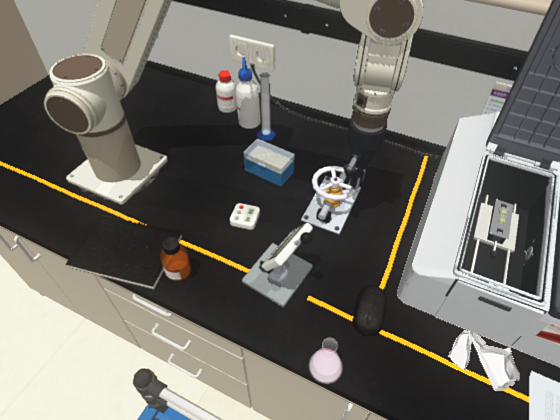

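Side view: the gripper at about (350,170) still holds the crank grip. The readout at about (290,245) faces the front and leans back, with the knob near (308,230). The timer, bottle and flask haven't moved. Wheel angle is within about 0.04 rad of two turns, so I'm handing in.

```bash
python3 -c "
from workcell import bot
print(bot.job_done())"
```

```text
the job is handed in; nothing more can be done
None
```

I handed the job in, but the hand-in returned no verdict. By my own measurements the readout is at swivel about -0.05 rad and tilt about 0.56 rad. The valve was shut against its stop and backed off two turns to within about 0.04 rad, the crank grip is still held, and the timer, bottle and flask are where they stood.

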